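# Lay out the coffee board

### The job

Lay out the coffee things on the wooden board: stand the steel coffee tin with the green lid in the middle of the green coaster and the white cup in the middle of the blue coaster, and stand the red tin centred on top of the coffee tin. Stand the yellow tea box between the coffee tin and the cup, upright on the dark rectangle in the middle of the board and lined up with it. Leave the blue tin, the dark cup and the honey jar where they are, standing.

Things in the scene. Friction and masses are not known exactly. Their poses are not given: they have to be found in the camera images.
- board: fixed flat light-wood serving board, 110 (x) by 350 (y) mm, 6 mm thick, top at z = 6 mm. Origin: centre of its underside, z up; its y axis runs along its long side. A dark rectangle inlaid flush, 58 (x) by 78 (y) mm, marks its centre. Its place and yaw (up to 0.2 rad) vary. The two coasters lie on it about 120 mm either side of its centre, in either order.
- coaster_green: fixed round green coaster, 86 mm in diameter, 4 mm thick, lying on the board; its top is 10 mm above the counter. Origin: centre of its underside. It may be at the board's left or right end.
- coaster_blue: fixed round blue coaster, 86 mm in diameter, 4 mm thick, lying on the board; its top is 10 mm above the counter. Origin: centre of its underside. It is at the other end of the board from the green one.
- coffee_tin: loose closed steel canister with a flat green lid, straight-sided cylinder 64 mm in diameter, 85 mm high, 0.2 to 0.45 kg. Origin: centre of its underside, z up; its flat top is 85 mm above the origin. Starts upright on the counter.
- red_tin: loose closed red tin with a red lid, straight-sided cylinder 56 mm in diameter, 55 mm high, 0.1 to 0.22 kg. Origin: centre of its underside, z up. Starts upright on the counter.
- white_cup: loose white ceramic cup without a handle, open at the top, outside diameter 60 mm at the foot and 64 mm at the rim, 85 mm high, wall 4 mm, about 0.2 kg; stiff enough to be gripped across the outside. Origin: centre of its underside, z up. Starts upright on the counter.
- tea_box: loose closed rigid yellow box with a white band and a white patch on its top, 46 (x) by 66 (y) by 70 (z) mm, 0.14 kg. Origin: centre of its underside, z up. Starts upright on the counter at some yaw (up to 0.6 rad); it is to end with its long side (y) along the board's long side (y), either way round.
- blue_tin: bystander, loose: the same closed tin as the red one but blue, 56 mm in diameter, 55 mm high. Origin: centre of its underside.
- dark_cup: bystander, loose: the same cup as the white one but almost black, 64 mm in diameter, 85 mm high. Origin: centre of its underside.
- honey_jar: bystander, loose: amber jar with a brass-coloured lid and a pale label, 54 mm in diameter, 75 mm high. Origin: centre of its underside.

How it is judged:
By the outcome, as a careful person would: the job done as asked, in the order asked, and still so for the second after the job is handed in, with the robot touching nothing.
It also fails if it takes over 106 s, if anything falls off the work surface, if the arm or the gripper's body presses on something with over 40 N, if the wrist force passes 120 N, or if a joint passes its speed limit or range.

### The arm

A 6-joint arm with a two-finger parallel gripper is mounted at the origin on the work surface. World frame = base frame: x ahead of the robot, y to its left, z up, the work surface at z = 0. Lengths are in m, angles in rad, forces in N, time in s.
With the tool pointing down it reaches from about 0.375 to 0.9 m from the base axis. Payload 3.1 kg.
Tool frame: the origin (TCP) lies on the centre line of the jaws, within the pads' length; the fingertips stand 22 mm ahead of it and the grasp point (between the pads) lies 3 mm ahead of it; z points along the fingers, x is the direction in which the jaws open and shut, and the axes are right-handed (so a half turn about z gives the same grasp; the last joint's range is limited). The gripper opens to 87 mm and grips with 3 to 60 N. Pads are 19 mm wide; open, the fingers measure 117 mm over their backs; the gripper's body (75 mm by 190 mm) begins 51 mm behind the grasp point.
Start: joints at [1.085, 0.527, 1.433, -0, 1.181, -0.178], TCP at [0.189, 0.596, 0.245] pointing down, gripper open.
Joint ranges: [-3.08, 3.08], [-0.75, 2.2], [0.22, 2.44], [-1.43, 4.57], [0, 2.65], [-2.85, 2.85]. Speed limits (rad/s): [2.79, 2.79, 3.14, 3.14, 3.14, 3.14].

### API

Orientations are given as a unit quaternion [x, y, z, w].
In Python, from rig import robot, camera, order gives the robot as it stands.
- The arm moves only by the shell command python3 -m pendant 'ROWS' [OPENING] [FORCE]. ROWS is JSON, a list of rows, each a list of 2 entries, a list of its own where there are three numbers: the shift along the tool's x, y, z in mm, then the turn about the tool's z in degrees. A call has 1 to 8 rows; each row shifts and turns the commanded pose from where the row before left it, along the tool's axes as they then stand; what a row does not reach is not made up. A row lasts 1/8 s, in which the tool goes at most 62.5 mm and 10.7 degrees, less where a joint would pass 70% of its speed; a pose out of reach is approached as far as the arm can. A call with a gripper value outside its range is refused whole. OPENING is the finger opening in mm, from 0 to 87, set as the call begins (- or left out, the last holds). The fingers move at their own pace and stop on an object; FORCE is the grip in N (left out, the last holds). Time passes only in rows, so rows that do not move let the fingers close. It gives the time, the measured TCP pose, the force and the opening at its end, in the units of the state.
- robot.get_obs(): the state, without advancing time (a new reading comes with each control period).
- camera(name): name is "side" or "top"; returns a dict with "pixels" (400x640x3 uint8, blue, green, red), "mtx" (3x3 intrinsics, pixels), "R" (3x3) and "t" (3): a world point X has camera coordinates R X + t. Camera axes: x right, y down, z forward; pixel columns grow to the right and rows downward; lengths in m; the calibration is good to about 2 mm. A picture is of the moment at which its call begins. There is no depth.
- order.hand_in(): hands the job in, once; it reports no verdict.
The state is a dict: "time": time; "q": joint angles; "joint_velocities": joint speeds; "joint_torque": joint torques, N m; "position": TCP position; "tool_rot": TCP orientation; "ft_force": force on the tool from outside, world axes, zero at the start; "moment": the same for the moment, N m; "grip_width": finger opening in m.
Only numpy, scipy, OpenCV 4.12 (cv2) and the standard library are available. Lean on these libraries where they do the work, as an engineer would, in place of code of your own. Each camera call takes 0.05 s, during which the arm holds its last target. There are 200 camera calls.

## Working session

There is one attempt and no reset: what is moved stays moved. The work goes in short steps, Python scripts to look and compute and a shell command to move; the robot and the scene stay as the last step left them, time stands still between calls to the robot, and variables do not carry over. Pictures are saved under pics/ and viewed, about 12 in all and at most 16, crops included, and the job is handed in when it is done.

```bash
ls; mkdir -p pics; python3 - <<'E'
from rig import robot,camera
import cv2,numpy as np
np.set_printoptions(precision=4,suppress=True)
for n in("top","side"):
    c=camera(n);cv2.imwrite(f"pics/{n}0.png",c["pixels"]);print(n,c["mtx"],c["R"],c["t"])
o=robot.get_obs();print(o)
E
```

```text
pics
top [[518.9382   0.     308.8561]
 [  0.     518.9382 196.3467]
 [  0.       0.       1.    ]] [[-0.019  -0.9996 -0.0205]
 [-0.995   0.0209 -0.098 ]
 [ 0.0984  0.0185 -0.995 ]] [0.0301 0.5331 1.2965]
side [[379.3897   0.     320.9331]
 [  0.     379.3897 197.7269]
 [  0.       0.       1.    ]] [[ 0.9987 -0.0461  0.0205]
 [-0.0199 -0.7321 -0.681 ]
 [ 0.0464  0.6797 -0.732 ]] [-0.5343  0.027   0.9903]
{'time': 0.1, 'q': array([ 1.0845,  0.5283,  1.4338, -0.    ,  1.1814, -0.1785]), 'joint_velocities': array([-0.0029, -0.0028, -0.0023, -0.0004,  0.    ,  0.0002]), 'joint_torque': array([ -0.0005, -44.0987, -17.7151,   0.0635,   0.0535,  -0.    ]), 'position': array([0.1891, 0.5951, 0.2437]), 'tool_rot': array([ 0.8071,  0.5904, -0.0009,  0.0004]), 'ft_force': array([0.1072, 0.1025, 0.0376]), 'moment': array([ 0.0188, -0.0003,  0.0162]), 'grip_width': 0.08721860913289048}
```

View pics/top0.png

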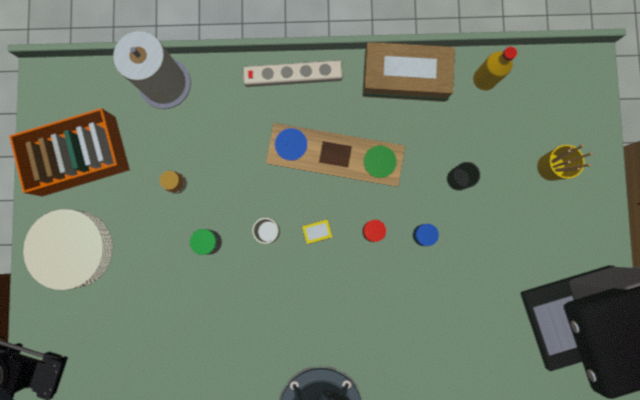

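View pics/side0.png

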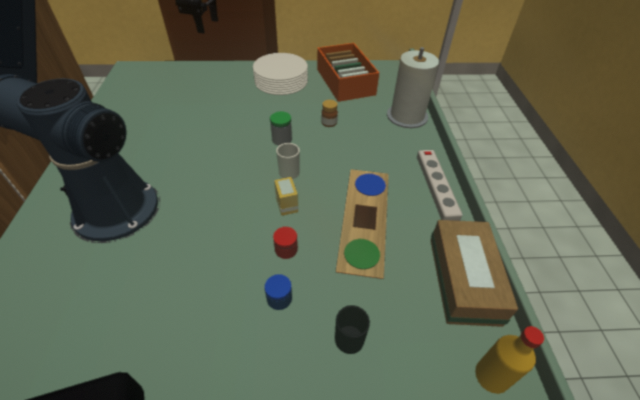

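The top view shows: coffee tin (203,241), white cup (265,231), tea box (317,232), red tin (375,231), blue tin (427,235), dark cup (463,176), honey (172,181). The blue coaster is at (291,144), the green at (380,161) and the rectangle at (335,154).

```bash
cat > h.py <<'E'
from rig import robot,camera
import cv2,numpy as np
np.set_printoptions(precision=4,suppress=True)
def plane(c,uv,z):
    uv=np.atleast_2d(uv).astype(float)
    d=np.c_[uv,np.ones(len(uv))]@np.linalg.inv(c["mtx"]).T@c["R"]
    C=-c["R"].T@c["t"]
    return C[:2]+d[:,:2]*((z-C[2])/d[:,2])[:,None]
def mask(c,win,lo,hi):
    x0,y0,x1,y1=win
    p=cv2.cvtColor(c["pixels"],cv2.COLOR_BGR2HSV)
    m=np.zeros(p.shape[:2],np.uint8)
    m[y0:y1,x0:x1]=cv2.inRange(p[y0:y1,x0:x1],np.array(lo),np.array(hi))
    n,l,s,_=cv2.connectedComponentsWithStats(m)
    return (l==1+np.argmax(s[1:,4])).astype(np.uint8)
def contour(m):
    k=max(cv2.findContours(m,cv2.RETR_EXTERNAL,cv2.CHAIN_APPROX_NONE)[0],key=len)
    return cv2.convexHull(k)[:,0,:]
def disc(c,m,z):
    "centre and size of a flat disc/ellipse at height z"
    P=plane(c,contour(m),z).astype(np.float32)
    (a,b),ax,_=cv2.fitEllipse(P)
    return np.array([a,b]),np.array(ax)
def here():
    o=robot.get_obs();q=o["tool_rot"]
    return o["position"],2*np.arctan2(q[1],q[0])
def goto(x,y,yaw):
    p,w=here();d=np.array([x,y])-p[:2]
    t=np.degrees((yaw-w+np.pi/2)%np.pi-np.pi/2)
    f=lambda a:1000*np.array([d@[np.cos(a),np.sin(a)],d@[np.sin(a),-np.cos(a)]])
    print("pose",p,np.degrees(w),"turn(world ccw)",t,"shift now",f(w),"after turn",f(w+np.radians(t)))
E
python3 - <<'E'
from h import *
c=camera("top");s=camera("side")
for n,w,z,lo,hi in [("tin",(180,220,230,260),.085,(45,120,60),(85,255,255)),
 ("red",(355,212,395,250),.055,(0,120,60),(8,255,255)),
 ("green",(360,140,402,182),.010,(45,120,40),(85,255,255)),
 ("blue",(270,122,312,164),.010,(100,120,40),(130,255,255)),
 ("rect",(315,138,356,171),.006,(0,0,0),(180,255,75)),
 ("cup",(248,213,284,247),.085,(0,0,140),(180,45,255)),
 ("box",(298,216,336,248),.070,(15,100,120),(40,255,255)),
 ("boxpatch",(300,218,332,246),.070,(0,0,150),(180,60,255)),
 ("board",(255,115,415,195),.006,(8,60,100),(25,200,255))]:
    m=mask(c,w,lo,hi); k=contour(m); print(n,m.sum(),*disc(c,m,z),end=" ")
    if n in("rect","box","board","boxpatch"):
        print(cv2.minAreaRect((plane(c,k,z)*1000).astype(np.float32)),end='')
    print()
a=cv2.resize(c["pixels"][205:255,180:400],None,fx=3.6,fy=3.6,interpolation=cv2.INTER_CUBIC)
b=cv2.resize(s["pixels"][105:260,260:400],None,fx=2.5,fy=2.5,interpolation=cv2.INTER_CUBIC)
H=np.zeros((a.shape[0]+b.shape[0],800,3),np.uint8);H[:a.shape[0],:a.shape[1]]=a;H[a.shape[0]:,:b.shape[1]]=b
cv2.imwrite("pics/z.png",H)
E
```

```text
tin 532 [0.4234 0.2783] [0.0615 0.0631] 
red 408 [ 0.4428 -0.141 ] [0.054  0.0571] 
green 787 [ 0.623  -0.1654] [0.0815 0.082 ] 
blue 768 [0.6741 0.0647] [0.081 0.082] 
rect 421 [ 0.6454 -0.0529] [0.0585 0.0976] ((645.7627563476562, -50.72073745727539), (70.77352905273438, 50.8236083984375), 79.06368255615234)
cup 486 [0.4475 0.1302] [0.0667 0.0716] 
box 253 [ 0.4433 -0.0004] [0.0549 0.0884] ((443.026123046875, 0.7996482849121094), (46.65639114379883, 66.66455078125), 14.782064437866211)
boxpatch 243 [0.4425 0.0023] [0.034  0.0616] ((442.8973083496094, 1.0023479461669922), (29.62578582763672, 49.299102783203125), 12.99786376953125)
board 3196 [ 0.6469 -0.0459] [0.1385 0.4614] ((644.8244018554688, -49.99241638183594), (349.72064208984375, 110.14652252197266), 78.72406005859375)
```

View pics/z.png

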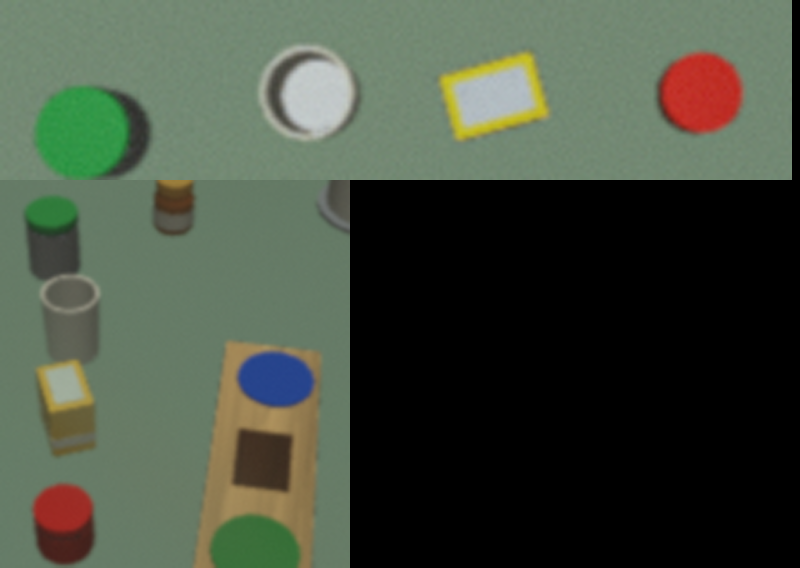

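The zoom confirms clean shapes. The coaster centres are usable, the board yaw is about -11.1° and the box yaw about 14°. Starting with the coffee tin.

```bash
python3 -c "
from h import *
p,w=here();goto(.4234,.2783,w)
c=camera('top');print(plane(c,[265.55,230.55],.085))"
```

```text
pose [0.1891 0.5953 0.2439] 72.36449872748351 turn(world ccw) 0.0 shift now [-231.0826  319.3026] after turn [-231.0826  319.3026]
[[0.4467 0.1249]]
```

```bash
python3 -m pendant '[[[-29,40,0],0],[[-29,40,0],0],[[-29,40,0],0],[[-29,40,0],0],[[-29,40,0],0],[[-29,40,0],0],[[-29,40,0],0],[[-28,39,0],0]]' 87 35; python3 -m pendant '[[[0,0,30],0],[[0,0,0],0],[[0,0,0],0]]'; python3 -c "
from h import *
p,w=here();goto(.4234,.2783,w)"
```

```text
time: 1.25
position: [0.4242, 0.2775, 0.2447]
tool_rot: [0.807, 0.59, 0.0, 0.0]
ft_force: [-0.2, 0.3, 0.5]
grip_width: 0.0873
time: 1.62
position: [0.4233, 0.2793, 0.215]
tool_rot: [0.807, 0.591, 0.0, -0.0]
ft_force: [0.3, 0.7, 0.6]
grip_width: 0.0867
pose [0.4233 0.2793 0.215 ] 72.40500412869856 turn(world ccw) 0.0 shift now [-0.8716  0.4211] after turn [-0.8716  0.4211]
```

```bash
python3 -m pendant '[[[-1,0,40],0],[[0,0,40],0],[[0,0,35],0],[[0,0,25],0],[[0,0,17],0],[[0,0,0],0],[[0,0,0],0]]'; python3 -m pendant '[[[0,0,0],0],[[0,0,0],0],[[0,0,0],0],[[0,0,0],0],[[0,0,0],0]]' 50 35; python3 -m pendant '[[[0,0,0],0],[[0,0,-20],0],[[0,0,-40],0],[[0,0,-50],0],[[0,0,-40],0],[[0,0,0],0],[[0,0,0],0]]'; python3 -c "
from h import *
p,w=here();goto(.623,-.1654,w)
for n in('top','side'):cv2.imwrite(f'pics/{n}1.png',camera(n)['pixels'])"
```

```text
time: 2.5
position: [0.4237, 0.2787, 0.0586]
tool_rot: [0.807, 0.591, 0.001, 0.0]
ft_force: [0.2, 0.7, 0.1]
grip_width: 0.0871
time: 3.12
position: [0.4237, 0.2783, 0.058]
tool_rot: [0.807, 0.59, 0.001, 0.0]
ft_force: [-0.7, 2.3, 5.2]
grip_width: 0.0633
time: 4.0
position: [0.4216, 0.2772, 0.2061]
tool_rot: [0.807, 0.59, -0.002, -0.0]
ft_force: [-0.9, 0.6, -3.0]
grip_width: 0.0637
pose [0.4216 0.2772 0.2061] 72.36463801455403 turn(world ccw) 0.0 shift now [-360.7377  326.0348] after turn [-360.7377  326.0348]
```

View pics/side1.png

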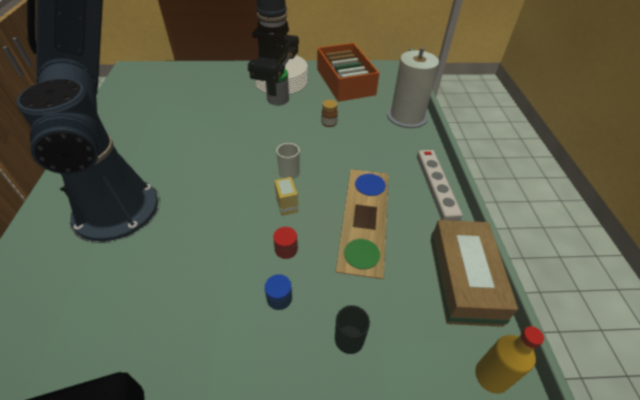

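```bash
python3 -m pendant '[[[-20,18,0],0],[[-38,34,0],0],[[-40,36,0],0],[[-40,36,0],0],[[-40,36,0],0],[[-40,36,0],0],[[-40,36,0],0],[[-40,36,0],0]]'; python3 -m pendant '[[[-36,33,0],0],[[-20,18,0],0],[[-8,7,0],0],[[0,0,0],0],[[0,0,0],0],[[0,0,0],0]]'; python3 -c "
from h import *
p,w=here();goto(.623,-.1654,w)"
```

```text
time: 5.1
position: [0.5876, -0.0887, 0.2051]
tool_rot: [0.807, 0.59, -0.001, -0.002]
ft_force: [0.4, -0.0, -1.9]
grip_width: 0.0635
time: 5.85
position: [0.6236, -0.1644, 0.2075]
tool_rot: [0.807, 0.591, -0.0, -0.0]
ft_force: [-0.6, 0.4, -2.1]
grip_width: 0.0635
pose [ 0.6236 -0.1644  0.2075] 72.44649904623635 turn(world ccw) 0.0 shift now [-1.1046 -0.2424] after turn [-1.1046 -0.2424]
```

```bash
python3 -m pendant '[[[-1,0,35],0],[[0,0,40],0],[[0,0,35],0],[[0,0,18],0],[[0,0,6],0],[[0,0,3],0],[[0,0,0],0],[[0,0,0],0]]'; python3 -c "
from h import *
print(here())"
```

```text
time: 6.85
position: [0.6244, -0.1671, 0.0717]
tool_rot: [0.807, 0.59, 0.001, 0.001]
ft_force: [-0.1, -0.1, -2.6]
grip_width: 0.0636
(array([ 0.6244, -0.1671,  0.0717]), np.float64(1.2630271745276582))
```

```bash
python3 -m pendant '[[[0,0,2],0],[[0,0,1],0],[[0,0,0],0],[[0,0,0],0]]'; python3 -m pendant '[[[0,0,0],0],[[0,0,0],0],[[0,0,0],0],[[0,0,0],0]]' 87;  python3 -m pendant '[[[0,0,-15],0],[[0,0,-35],0],[[0,0,-50],0],[[0,0,-50],0],[[0,0,-20],0]]'; python3 -m pendant '[[[50,0,0],0],[[50,0,0],0],[[50,0,0],0],[[0,0,0],0],[[0,0,0],0]]';python3 - <<'E'
from h import *
c=camera("top");s=camera("side");cv2.imwrite("pics/top2.png",c["pixels"]);
m=mask(c,(340,120,420,195),(45,120,40),(85,255,255));print(m.sum(),disc(c,m,.095))
ms=mask(c,(248,213,284,247),(0,0,140),(180,45,255))
z=np.hstack([cv2.resize(s["pixels"][200:290,320:420],None,fx=4,fy=4),cv2.resize(c["pixels"][125:215,330:430],None,fx=4,fy=4)])
cv2.imwrite("pics/z2.png",z);goto(.4467,.1275,np.radians(72.4))
E
```

```text
time: 7.35
position: [0.6239, -0.1669, 0.0681]
tool_rot: [0.807, 0.59, 0.0, 0.0]
ft_force: [-1.3, -0.4, 2.6]
grip_width: 0.0633
time: 7.85
position: [0.6238, -0.1668, 0.0674]
tool_rot: [0.807, 0.59, -0.0, -0.0]
ft_force: [0.0, -0.3, -0.0]
grip_width: 0.086
time: 8.48
position: [0.6254, -0.1675, 0.2428]
tool_rot: [0.807, 0.59, 0.002, 0.003]
ft_force: [0.0, 0.2, -0.3]
grip_width: 0.0873
time: 9.1
position: [0.6691, -0.024, 0.2383]
tool_rot: [0.807, 0.591, -0.0, 0.0]
ft_force: [-0.4, -0.7, -0.1]
grip_width: 0.0869
733 (array([ 0.6121, -0.1575]), array([0.0758, 0.087 ]))
pose [ 0.6689 -0.0251  0.238 ] 72.29429312249636 turn(world ccw) 0.10570687750366178 shift now [  77.7702 -258.1262] after turn [  78.2463 -257.9822]
```

View pics/z2.png

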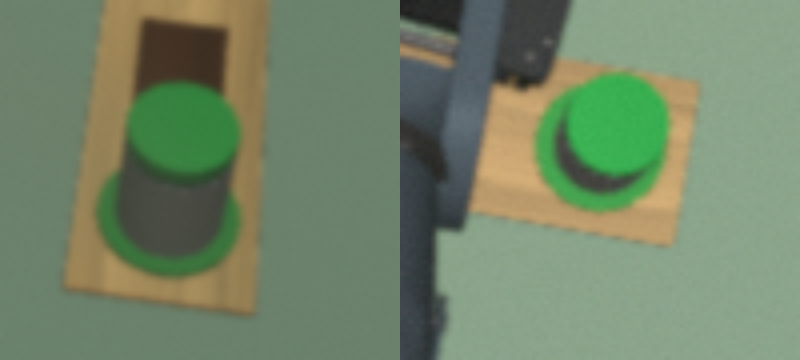

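```bash
python3 - <<'E'
from h import *
c=camera("top")
m=mask(c,(340,120,420,195),(45,120,150),(85,255,255));print(m.sum(),disc(c,m,.095))
c["pixels"]=cv2.imread("pics/top0.png")
h=cv2.cvtColor(c["pixels"],cv2.COLOR_BGR2HSV)
print(h[231,246:286].tolist());print(h[212:250,265].tolist())
for lo in (100,140,150,160,170):
    m=mask(c,(248,213,284,247),(0,0,lo),(180,50,255));print(lo,m.sum(),disc(c,m,.085))
E
```

```text
676 (array([ 0.6121, -0.1576]), array([0.0757, 0.087 ]))
[[65, 44, 134], [59, 43, 135], [62, 38, 136], [61, 41, 137], [59, 39, 136], [57, 37, 146], [47, 27, 171], [38, 20, 155], [24, 23, 110], [23, 31, 73], [21, 25, 72], [39, 18, 99], [60, 5, 160], [86, 9, 192], [85, 8, 198], [94, 9, 202], [94, 9, 199], [94, 9, 199], [90, 9, 199], [86, 10, 202], [81, 9, 201], [90, 9, 199], [90, 10, 201], [86, 10, 202], [90, 8, 198], [85, 8, 201], [90, 10, 199], [95, 8, 202], [95, 8, 202], [90, 9, 201], [51, 9, 192], [28, 19, 176], [35, 22, 130], [48, 33, 101], [56, 43, 119], [59, 44, 134], [60, 37, 138], [63, 43, 137], [59, 43, 137], [63, 43, 137]]
[[66, 45, 137], [63, 45, 137], [59, 40, 133], [63, 43, 138], [61, 39, 136], [53, 28, 155], [40, 14, 169], [30, 19, 121], [27, 33, 86], [36, 11, 114], [60, 2, 169], [80, 8, 195], [85, 8, 201], [90, 9, 200], [80, 8, 200], [90, 10, 203], [94, 9, 201], [85, 8, 200], [94, 10, 201], [86, 10, 202], [96, 6, 201], [90, 9, 201], [100, 11, 201], [90, 10, 199], [98, 10, 203], [94, 9, 200], [105, 10, 203], [86, 10, 199], [78, 7, 181], [33, 15, 150], [36, 25, 161], [39, 24, 168], [54, 36, 147], [60, 43, 138], [61, 39, 136], [57, 43, 136], [60, 44, 139], [60, 41, 137]]Traceback (most recent call last):
  File "<stdin>", line 8, in <module>
  File "h.py", line 22, in disc
    (a,b),ax,_=cv2.fitEllipse(P)
               ~~~~~~~~~~~~~~^^^
cv2.error: OpenCV(4.12.0) /io/opencv/modules/imgproc/src/shapedescr.cpp:361: error: (-201:Incorrect size of input array) There should be at least 5 points to fit the ellipse in function 'fitEllipseNoDirect'
```

```bash
python3 - <<'E'
from h import *
c=camera("top");h=cv2.cvtColor(c["pixels"],cv2.COLOR_BGR2HSV)
print([h[v,u].tolist() for v,u in[(155,385),(150,390),(165,367),(174,378)]])
print(plane(c,[[384.5,155.5],[264.2,230.3]],[.095,.085]))
for lo in (158,165,172,178):
    m=mask(c,(340,120,420,195),(45,120,lo),(85,255,255));print(lo,m.sum(),disc(c,m,.095))
goto(.447,.128,np.radians(72.4))
E
```

```text
[[66, 170, 177], [66, 170, 176], [63, 145, 164], [63, 145, 157]]
[[ 0.6226 -0.1675]
 [ 0.4474  0.1282]]
158 637 (array([ 0.6123, -0.1576]), array([0.0753, 0.0862]))
165 473 (array([ 0.624, -0.166]), array([0.0588, 0.0609]))
172 428 (array([ 0.6236, -0.1664]), array([0.0561, 0.0572]))
178 103 (array([ 0.6182, -0.1552]), array([0.0297, 0.0528]))
pose [ 0.6689 -0.0253  0.2378] 72.2597695011109 turn(world ccw) 0.14023049888912073 shift now [  78.3891 -258.0982] after turn [  79.0206 -257.9055]
```

```bash
python3 -m pendant '[[[13,-43,0],0],[[13,-43,0],0],[[13,-43,0],0],[[13,-43,0],0],[[13,-43,0],0],[[13,-43,0],0],[[0,0,20],0],[[0,0,0],0]]' 87 22; python3 -c "
from h import *
goto(.447,.128,np.radians(72.4))"
```

```text
time: 10.3
position: [0.446, 0.1282, 0.2171]
tool_rot: [0.807, 0.59, -0.001, -0.001]
ft_force: [0.0, -0.5, -1.0]
grip_width: 0.087
pose [0.446  0.1282 0.2171] 72.32449667480233 turn(world ccw) 0.0755033251976831 shift now [0.1455 0.9595] after turn [0.1443 0.9597]
```

```bash
python3 -m pendant '[[[0,1,40],0],[[0,0,40],0],[[0,0,35],0],[[0,0,25],0],[[0,0,18],0],[[0,0,0],0],[[0,0,0],0]]'; python3 -m pendant '[[[0,0,0],0],[[0,0,0],0],[[0,0,0],0],[[0,0,0],0],[[0,0,0],0]]' 50 22; python3 -m pendant '[[[0,0,0],0],[[0,0,-20],0],[[0,0,-40],0],[[0,0,-50],0],[[0,0,-40],0],[[0,0,0],0],[[0,0,0],0]]'; python3 -c "
from h import *
p,w=here();goto(.6741,.0647,w)"
```

```text
time: 11.18
position: [0.4491, 0.1279, 0.0602]
tool_rot: [0.807, 0.59, 0.001, 0.0]
ft_force: [1.1, -0.2, -0.0]
grip_width: 0.0873
time: 11.8
position: [0.448, 0.1282, 0.0599]
tool_rot: [0.807, 0.59, 0.0, 0.0]
ft_force: [-0.5, -2.1, 3.8]
grip_width: 0.0622
time: 12.68
position: [0.4468, 0.1284, 0.2085]
tool_rot: [0.807, 0.59, -0.001, -0.001]
ft_force: [-0.5, 0.2, -2.8]
grip_width: 0.0624
pose [0.4468 0.1284 0.2085] 72.36274405954994 turn(world ccw) 0.0 shift now [  8.2026 235.9277] after turn [  8.2026 235.9277]
```

```bash
python3 -m pendant '[[[1,20,0],0],[[1,40,0],0],[[2,50,0],0],[[2,50,0],0],[[1,45,0],0],[[1,31,0],0],[[0,0,0],0],[[0,0,0],0]]'; python3 -m pendant '[[[0,0,35],0],[[0,0,40],0],[[0,0,35],0],[[0,0,18],0],[[0,0,6],0],[[0,0,3],0],[[0,0,0],0],[[0,0,0],0]]'; python3 -c "
from h import *
p,w=here();goto(.6741,.0647,w)"
```

```text
time: 13.68
position: [0.6731, 0.0647, 0.2066]
tool_rot: [0.807, 0.59, -0.002, -0.002]
ft_force: [-0.5, 1.4, -1.0]
grip_width: 0.0622
time: 14.68
position: [0.676, 0.0644, 0.0738]
tool_rot: [0.807, 0.59, 0.001, 0.001]
ft_force: [-0.2, -0.7, -1.6]
grip_width: 0.0622
pose [0.676  0.0644 0.0738] 72.36356365427828 turn(world ccw) 0.0 shift now [-0.2832 -1.8532] after turn [-0.2832 -1.8532]
```

```bash
python3 -m pendant '[[[0,-1,2],0],[[0,0,1],0],[[0,0,0],0],[[0,0,0],0]]'; python3 -m pendant '[[[0,0,0],0],[[0,0,0],0],[[0,0,0],0],[[0,0,0],0]]' 87;  python3 -m pendant '[[[0,0,-15],0],[[0,0,-35],0],[[0,0,-50],0],[[0,0,-50],0],[[0,0,-20],0],[[0,0,0],0]]'; python3 -c "
from h import *
p,w=here();goto(.4428,-.141,w)"
```

```text
time: 15.18
position: [0.6744, 0.0647, 0.07]
tool_rot: [0.807, 0.59, 0.0, 0.0]
ft_force: [-0.9, -0.9, 1.9]
grip_width: 0.0625
time: 15.68
position: [0.6743, 0.0648, 0.0695]
tool_rot: [0.807, 0.59, -0.0, -0.0]
ft_force: [-0.3, 0.3, -0.0]
grip_width: 0.0857
time: 16.42
position: [0.6756, 0.0647, 0.2431]
tool_rot: [0.807, 0.59, 0.002, 0.002]
ft_force: [-0.9, -0.9, 0.7]
grip_width: 0.087
pose [0.6756 0.0647 0.2431] 72.37505587628318 turn(world ccw) 0.0 shift now [-266.5749 -159.5715] after turn [-266.5749 -159.5715]
```

```bash
python3 -m pendant '[[[-34,-20,0],0],[[-34,-20,0],0],[[-34,-20,0],0],[[-34,-20,0],0],[[-34,-20,0],0],[[-34,-20,0],0],[[-34,-20,0],0],[[-29,-19,0],0]]'; python3 -m pendant '[[[0,0,40],0],[[0,0,30],0],[[0,0,0],0],[[0,0,0],0]]'; python3 - <<'E'
from h import *
p,w=here();goto(.4428,-.141,w)
c=camera("top");s=camera("side")
z=np.vstack([cv2.resize(s["pixels"][150:270,270:410],None,fx=3,fy=3),cv2.resize(c["pixels"][110:190,270:410],None,fx=3,fy=3)])
cv2.imwrite("pics/z3.png",z)
E
```

```text
time: 17.42
position: [0.44, -0.1419, 0.2385]
tool_rot: [0.807, 0.59, -0.001, -0.001]
ft_force: [-1.0, -0.9, 0.1]
grip_width: 0.0868
time: 17.92
position: [0.4421, -0.1416, 0.1698]
tool_rot: [0.807, 0.59, -0.0, -0.0]
ft_force: [0.2, 1.1, 0.6]
grip_width: 0.0872
pose [ 0.4421 -0.1416  0.1698] 72.37587466407777 turn(world ccw) 0.0 shift now [0.7599 0.5379] after turn [0.7599 0.5379]
```

View pics/z3.png

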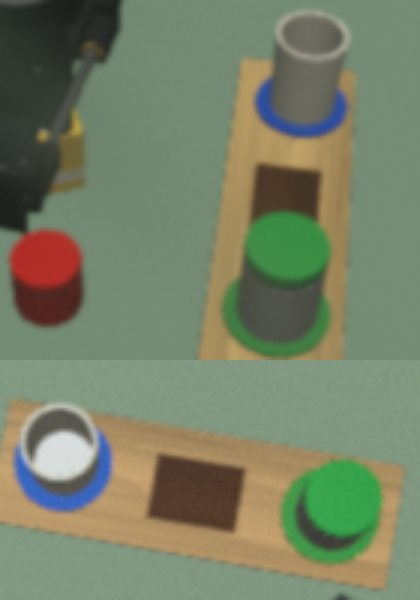

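```bash
python3 -m pendant '[[[1,0,40],0],[[0,0,40],0],[[0,0,30],0],[[0,0,15],0],[[0,0,9],0],[[0,0,0],0],[[0,0,0],0]]'; python3 -m pendant '[[[0,0,0],0],[[0,0,0],0],[[0,0,0],0],[[0,0,0],0],[[0,0,0],0]]' 40 25; python3 -m pendant '[[[0,0,0],0],[[0,0,-20],0],[[0,0,-50],0],[[0,0,-50],0],[[0,0,-50],0],[[0,0,-14],0],[[0,0,0],0],[[0,0,0],0]]'; python3 -c "
from h import *
p,w=here();goto(.6238,-.1662,w);print(plane(camera('top'),[290,138],.095))"
```

```text
time: 18.9
position: [0.4427, -0.1409, 0.0364]
tool_rot: [0.807, 0.59, 0.0, 0.001]
ft_force: [0.9, 0.2, 0.1]
grip_width: 0.0868
time: 19.52
position: [0.4422, -0.1407, 0.0357]
tool_rot: [0.807, 0.59, 0.0, 0.0]
ft_force: [-0.1, -0.7, 1.9]
grip_width: 0.0555
time: 20.52
position: [0.4412, -0.14, 0.2184]
tool_rot: [0.807, 0.59, -0.001, -0.001]
ft_force: [-0.2, -0.6, -2.4]
grip_width: 0.0555
pose [ 0.4412 -0.14    0.2184] 72.36056890652208 turn(world ccw) 0.0 shift now [ 30.345  181.9817] after turn [ 30.345  181.9817]
[[0.6711 0.0615]]
```

```bash
python3 -m pendant '[[[3,20,0],0],[[7,40,0],0],[[8,45,0],0],[[7,40,0],0],[[4,25,0],0],[[2,10,0],0],[[0,0,0],0],[[0,0,0],0]]'; python3 -m pendant '[[[0,0,25],0],[[0,0,30],0],[[0,0,20],0],[[0,0,7],0],[[0,0,4],0],[[0,0,0],0],[[0,0,0],0],[[0,0,0],0]]'; python3 - <<'E'
from h import *
p,w=here();goto(.6238,-.1662,w)
c=camera("top");s=camera("side")
cv2.imwrite("pics/z4.png",np.hstack([cv2.resize(s["pixels"][150:290,300:420],None,fx=3.3,fy=3.3),cv2.resize(c["pixels"][110:190,270:320],None,fx=5,fy=5)[:462].copy() if 0 else cv2.resize(c["pixels"][110:180,265:325],(396,462))]))
E
```

```text
time: 21.58
position: [0.6216, -0.1652, 0.2189]
tool_rot: [0.807, 0.59, -0.001, -0.001]
ft_force: [0.1, 0.4, -2.6]
grip_width: 0.0558
time: 22.58
position: [0.6234, -0.1657, 0.1343]
tool_rot: [0.807, 0.59, 0.0, 0.001]
ft_force: [0.6, -0.2, -1.9]
grip_width: 0.0553
pose [ 0.6234 -0.1657  0.1343] 72.36565531331127 turn(world ccw) 0.0 shift now [-0.3629  0.5097] after turn [-0.3629  0.5097]
```

View pics/z4.png

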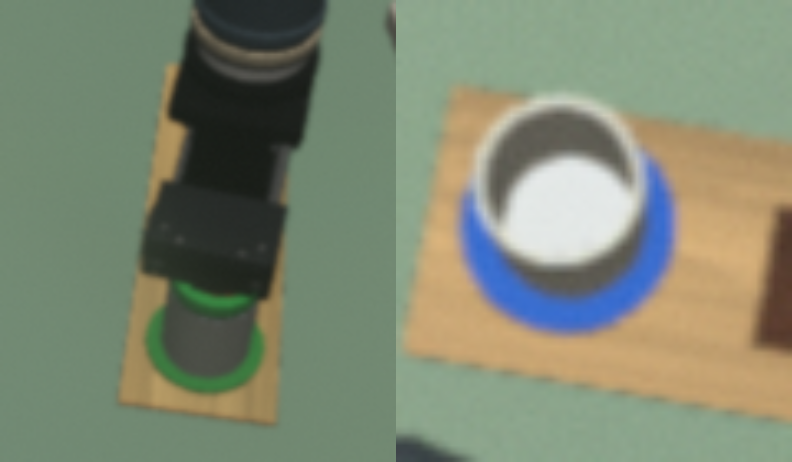

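```bash
python3 -m pendant '[[[0,0,2],0],[[0,0,1],0],[[0,0,0],0],[[0,0,0],0]]'; python3 -c "
from h import *
print(plane(camera('top'),[289.4,136.9],.095))"
```

```text
time: 23.18
position: [0.623, -0.1655, 0.1307]
tool_rot: [0.807, 0.59, -0.0, -0.0]
ft_force: [-0.9, 0.6, 1.2]
grip_width: 0.0553
[[0.6739 0.0629]]
```

```bash
python3 -m pendant '[[[0,0,0],0],[[0,0,0],0],[[0,0,0],0],[[0,0,0],0]]' 87;  python3 -m pendant '[[[0,0,-15],0],[[0,0,-35],0],[[0,0,-50],0],[[0,0,-20],0],[[0,0,0],0]]'; python3 -c "
from h import *
goto(.443,.001,np.radians(14.2))"
```

```text
time: 23.72
position: [0.6232, -0.1656, 0.1306]
tool_rot: [0.807, 0.59, 0.0, 0.0]
ft_force: [0.2, 0.1, -0.7]
grip_width: 0.0841
time: 24.35
position: [0.6244, -0.1661, 0.2539]
tool_rot: [0.807, 0.59, 0.002, 0.003]
ft_force: [0.1, -0.8, 0.5]
grip_width: 0.0868
pose [ 0.6244 -0.1661  0.2539] 72.37002221875933 turn(world ccw) -58.170022218759335 shift now [ 104.331  -223.4911] after turn [-134.8576 -206.5107]
```

```bash
python3 -m pendant '[[[21,-45,0],0],[[21,-45,0],0],[[21,-45,0],0],[[21,-45,0],0],[[20,-43,0],0],[[0,0,0],9],[[0,0,0],9],[[0,0,0],9]]'; python3 -m pendant '[[[0,0,0],9],[[0,0,0],9],[[0,0,0],9],[[0,0,0],4],[[0,0,0],0],[[0,0,0],0]]'; python3 - <<'E'
from h import *
goto(.443,.001,np.radians(14.2))
c=camera("top");s=camera("side");cv2.imwrite("pics/top5.png",c["pixels"])
m=mask(c,(355,120,420,195),(0,120,60),(8,255,255));print("red",disc(c,m,.150))
k=contour(m);h=cv2.cvtColor(c["pixels"],cv2.COLOR_BGR2HSV)[:,:,2]
for lo in(130,160,180,190,200):
  try: m=mask(c,(355,120,420,195),(0,120,lo),(8,255,255));print(lo,m.sum(),disc(c,m,.150))
  except Exception as e: print(lo,"-")
cv2.imwrite("pics/z5.png",np.hstack([cv2.resize(s["pixels"][150:290,300:420],None,fx=3.3,fy=3.3),cv2.resize(c["pixels"][120:190,355:415],(396,462))]))
E
```

```text
time: 25.35
position: [0.4411, 0.0015, 0.2498]
tool_rot: [0.924, 0.383, -0.001, -0.001]
ft_force: [0.4, 0.3, 0.0]
grip_width: 0.087
time: 26.1
position: [0.4417, 0.0012, 0.2501]
tool_rot: [0.992, 0.126, -0.001, -0.0]
ft_force: [-0.3, 0.1, 0.1]
grip_width: 0.0871
pose [0.4417 0.0012 0.2501] 14.423415946760809 turn(world ccw) -0.22341594676080462 shift now [1.2499 0.5204] after turn [1.2519 0.5155]
red (array([ 0.6221, -0.164 ]), array([0.0539, 0.061 ]))
130 439 (array([ 0.624 , -0.1653]), array([0.0543, 0.0551]))
160 427 (array([ 0.6246, -0.1656]), array([0.0538, 0.0539]))
180 398 (array([ 0.6243, -0.166 ]), array([0.0518, 0.0525]))
190 378 (array([ 0.6243, -0.1658]), array([0.0502, 0.0505]))
200 312 (array([ 0.6239, -0.1656]), array([0.0473, 0.0484]))
```

View pics/z5.png

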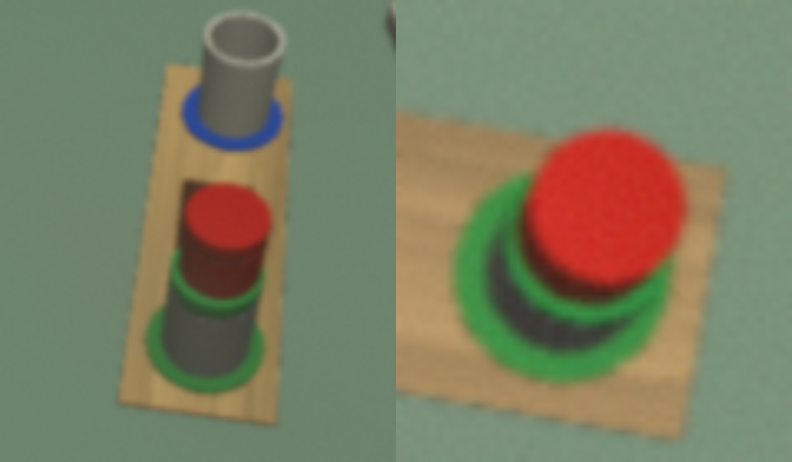

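```bash
python3 -c "
import cv2,numpy as np
a=cv2.imread('pics/top5.png');cv2.imwrite('pics/z6.png',cv2.resize(a[120:300,250:430],(540,540)))"
```

```text
(no output)
```

View pics/z6.png

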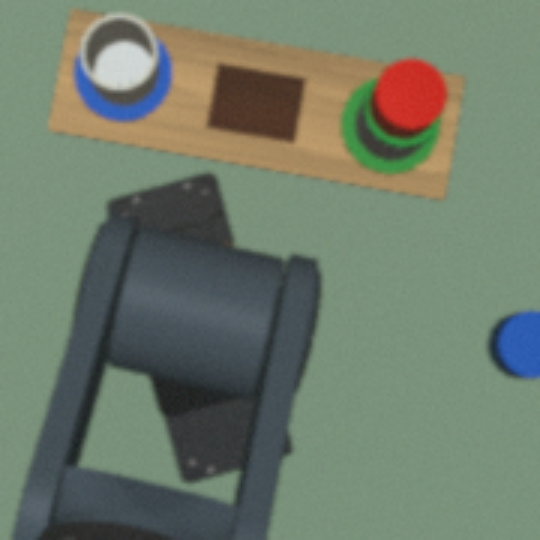

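The body's long side lies along the jaw direction, so it stays clear of the stack and the cup. Picking up the box.

```bash
python3 -m pendant '[[[1,0,45],0],[[0,0,50],0],[[0,0,45],0],[[0,0,30],0],[[0,0,20],0],[[0,0,11],0],[[0,0,0],0],[[0,0,0],0]]' 87 25; python3 -m pendant '[[[0,0,0],0],[[0,0,0],0],[[0,0,0],0],[[0,0,0],0],[[0,0,0],0],[[0,0,0],0]]' 35; python3 -m pendant '[[[0,0,0],0],[[0,0,-20],0],[[0,0,-50],0],[[0,0,-50],0],[[0,0,-50],0],[[0,0,-20],0],[[0,0,0],0],[[0,0,0],0]]'; python3 -c "
from h import *
goto(.6452,-.0505,np.radians(-11.1))"
```

```text
time: 27.2
position: [0.4435, 0.0012, 0.0502]
tool_rot: [0.992, 0.125, 0.001, 0.0]
ft_force: [0.1, -0.9, -0.4]
grip_width: 0.087
time: 27.95
position: [0.4432, 0.0013, 0.0496]
tool_rot: [0.992, 0.125, 0.0, 0.0]
ft_force: [-0.1, 0.6, 0.4]
grip_width: 0.0461
time: 28.95
position: [0.4419, 0.0016, 0.2384]
tool_rot: [0.992, 0.125, -0.001, -0.001]
ft_force: [1.2, 0.5, -1.4]
grip_width: 0.0461
pose [0.4419 0.0016 0.2384] 14.362440671589459 turn(world ccw) -25.462440671589462 shift now [184.0063 100.8981] after turn [209.5113  11.9897]
```

```bash
python3 -m pendant '[[[20,11,0],0],[[40,22,0],0],[[45,24,0],0],[[40,22,0],0],[[25,14,0],0],[[13,7,0],0],[[0,0,0],8.5],[[0,0,0],8.5]]'; python3 -m pendant '[[[0,0,0],8.5],[[0,0,0],0],[[0,0,0],0],[[0,0,0],0]]';python3 -c "
from h import *
goto(.6452,-.0505,np.radians(-11.1))"
```

```text
time: 29.95
position: [0.644, -0.05, 0.2361]
tool_rot: [1.0, -0.026, -0.003, -0.001]
ft_force: [0.0, 0.7, -1.8]
grip_width: 0.046
time: 30.45
position: [0.6449, -0.0501, 0.2389]
tool_rot: [0.995, -0.096, -0.001, -0.0]
ft_force: [-1.3, -0.7, -1.6]
grip_width: 0.0457
pose [ 0.6449 -0.0501  0.2389] -11.069085460101364 turn(world ccw) -0.03091453989863455 shift now [0.3548 0.3857] after turn [0.3551 0.3855]
```

```bash
python3 -m pendant '[[[0,0,30],0],[[0,0,45],0],[[0,0,45],0],[[0,0,35],0],[[0,0,18],0],[[0,0,8],0],[[0,0,0],0],[[0,0,0],0]]'; python3 -m pendant '[[[0,0,2],0],[[0,0,1],0],[[0,0,0],0],[[0,0,0],0]]';python3 -c "
from h import *
goto(.6452,-.0505,np.radians(-11.1))"
```

```text
time: 31.45
position: [0.6462, -0.0504, 0.06]
tool_rot: [0.995, -0.097, 0.001, 0.0]
ft_force: [0.1, -0.4, -0.8]
grip_width: 0.046
time: 31.95
position: [0.6451, -0.0501, 0.0557]
tool_rot: [0.995, -0.097, 0.0, -0.0]
ft_force: [-0.9, -0.5, -0.4]
grip_width: 0.0457
pose [ 0.6451 -0.0501  0.0557] -11.134865346700067 turn(world ccw) 0.03486534670006358 shift now [0.1502 0.3821] after turn [0.15   0.3822]
```

```bash
python3 -m pendant '[[[0,0,0.5],0],[[0,0,0],0],[[0,0,0],0],[[0,0,0],0],[[0,0,0],0],[[0,0,0],0]]' 87;  python3 -m pendant '[[[0,0,-15],0],[[0,0,-35],0],[[0,0,-50],0],[[0,0,-50],0],[[0,0,-40],0],[[-50,0,0],0],[[-50,0,0],0],[[-50,0,0],0]]';python3 -m pendant '[[[-50,0,0],0],[[-40,0,0],0],[[0,0,0],0],[[0,0,0],0]]'; python3 - <<'E'
from h import *
c=camera("top");s=camera("side")
for lo in(120,150,170):
    m=mask(c,(310,125,365,180),(20,120,lo),(40,255,255));k=contour(m);print("box",cv2.minAreaRect((plane(c,k,.076)*1000).astype(np.float32)))
m=mask(c,(310,125,365,180),(0,0,165),(180,60,255));print("patch",cv2.minAreaRect((plane(c,contour(m),.076)*1000).astype(np.float32)))
m=mask(c,(355,120,420,195),(0,120,160),(8,255,255));print("red",disc(c,m,.150))
cv2.imwrite("pics/z7.png",np.hstack([cv2.resize(s["pixels"][100:360,230:420],(380,520)),cv2.resize(c["pixels"][110:200,260:420],(400,225)).copy() if 0 else cv2.resize(c["pixels"][115:195,265:410],(420,520)) if 0 else cv2.copyMakeBorder(cv2.resize(c["pixels"][110:260,265:485],None,fx=1.9,fy=1.9),0,520-285,0,0,cv2.BORDER_CONSTANT)]))
E
```

```text
time: 32.7
position: [0.6451, -0.0502, 0.0551]
tool_rot: [0.995, -0.097, 0.0, 0.0]
ft_force: [0.2, -0.1, 0.1]
grip_width: 0.0863
time: 33.7
position: [0.4965, -0.0209, 0.2462]
tool_rot: [0.995, -0.097, 0.001, 0.0]
ft_force: [0.6, 0.3, -0.2]
grip_width: 0.087
time: 34.2
position: [0.4111, -0.0042, 0.2462]
tool_rot: [0.995, -0.097, 0.002, 0.0]
ft_force: [0.1, 0.0, -0.1]
grip_width: 0.0869
box ((643.6128540039062, -51.197532653808594), (68.3857421875, 48.30251693725586), 78.60009765625)
box ((643.8204345703125, -51.38976287841797), (68.35894012451172, 47.38417053222656), 79.04602813720703)
box ((644.2847900390625, -50.05717086791992), (65.51074981689453, 46.15980911254883), 79.12258911132812)
patch ((643.1292114257812, -50.509010314941406), (48.825618743896484, 29.266748428344727), 79.11032104492188)
red (array([ 0.6245, -0.1658]), array([0.0535, 0.0543]))
```

View pics/z7.png

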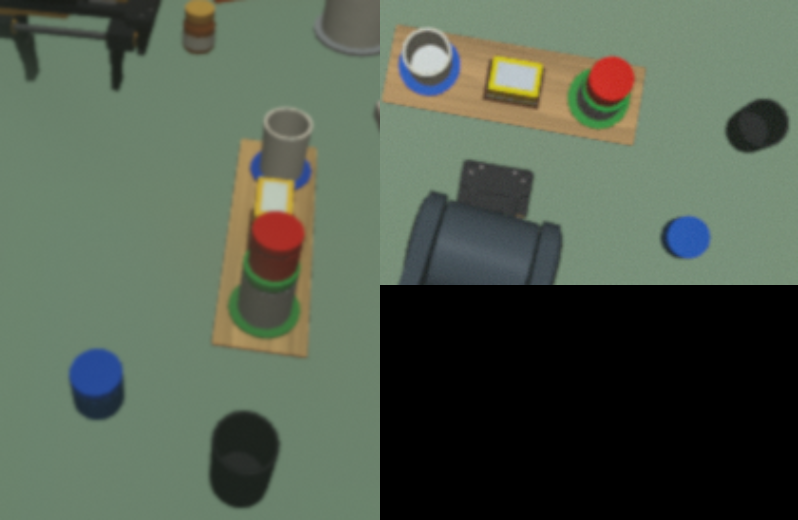

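The box is within about 1.5 mm and 0.1° of the rectangle. The stack and cup are standing, the bystanders are untouched and the arm is clear. Handing in.

```bash
python3 -c "
from rig import order
print(order.hand_in())"
```

```text
the job is handed in; nothing more can be done
None
```

I laid out the board in the order asked and handed the job in at about 34 s of the 106 s allowed. The sequence was coffee tin on the green coaster, white cup on the blue coaster, red tin on the coffee tin, then tea box on the dark rectangle.

| Item | Last check, measured from the top camera |
|---|---|
| Coffee tin | about 1 mm off the green coaster's centre |
| Red tin | about 1 mm from the coffee tin's axis |
| White cup | about 2 mm off the blue coaster's centre |
| Tea box | about 1.5 mm off the rectangle's centre, yaw matching to about 0.1° |

- **Bystanders:** the last picture shows the blue tin, dark cup and honey jar standing where they were, with the gripper open and clear of everything. I checked these by eye and did not measure them again.
- **Cup readings disagreed:** a first rough by-eye reading put the cup about 4 mm off, but a closer reading and the side view showed about 2 mm or less.
- **Early tin reading rejected:** the first colour mask of the coffee tin's lid merged with the green coaster and gave a centre about 1 cm off. A brighter threshold separated them and gave the figure in the table.

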